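# Slide the locked object stage up to the camera

### The arm

A 7-joint arm with a two-finger parallel gripper is mounted at the origin on the work surface. World frame = base frame: x ahead of the robot, y to its left, z up, the work surface at z = 0. Lengths are in m, angles in rad, forces in N, time in s.
With the tool pointing down it reaches from about 0.375 to 0.925 m from the base axis. Payload 3.1 kg.
Tool frame: the origin (TCP) lies between the finger pads; the fingertips stand 19 mm ahead of it and the grasp point (between the pads) is the TCP; z points along the fingers, y is the line along which they close (so a half turn about z gives the same grasp; the last joint's range is limited). The gripper opens to 85 mm and grips with 20 to 120 N. Pads are 22 mm wide; open, the fingers measure 114 mm over their backs; the gripper's body (76 mm by 85 mm) begins 54 mm behind the grasp point. The pads swing forward as they close: fully open they stand 13 mm farther back than shut.
Start: joints at [-0.098, 0.383, 0.044, 1.598, -0.018, 1.161, -0.05], TCP at [0.65, 0, 0.25] pointing down, gripper open.
Joint ranges: [-2.61, 2.61], [-0.41, 2.15], [-1.48, 1.57], [0, 2.5], [-1.57, 4.71], [0.05, 1.97], [-2.85, 2.85]. Speed limits (rad/s): [2.79, 2.79, 3.14, 3.14, 3.14, 3.14, 3.14].

### API

Orientations are given as a unit quaternion [x, y, z, w].
In Python, from bench import move_ptp, movel, move_j, move_gripper, pause, inverse_kinematics, read_camera, camera_params, MotionError, sign_off, look_for, tip_of, read_time_s, read_qpos, read_joint_vel, read_effort, read_eef_pos, read_tcp_rot, read_ft_force, read_ft_torque, read_finger_gap, read_grasp_force gives the robot as it stands. Calls block until the motion is done:
- move_ptp(position, orientation): joint-space move of the TCP to a pose.
- movel(position, orientation=None, speed=0.15): straight line of the TCP; orientation=None keeps the orientation; speed is the mean speed in m/s.
- move_j(angles): joint-space move.
- move_gripper(opening, effort=None): finger opening in m; effort is the grip in N (None keeps the last); returns when the fingers have stopped.
- pause(seconds).
- inverse_kinematics(position, orientation): joint angles nearest the present ones, or None.
- read_camera(name): name is "scene" or "side" or "wrist"; returns the picture (480x640x3 uint8, red, green, blue); there is no depth.
- camera_params(name): a dict with "K" (3x3 intrinsics, pixels), "camera_from_world" (4x4, takes a point from world to camera coordinates). Camera axes: x right, y down, z forward; pixel columns grow to the right and rows downward; lengths in m; the calibration is good to about 2 mm. The wrist camera is an equidistant fisheye: a pixel r from the principal point sees the ray r / f radians off the axis. A picture is of the moment at which its call begins: read the wrist's pose just before it. camera_params takes no time and is no camera call; for the wrist camera it gives the pose at the moment of the call.
A pose or a line that the arm cannot do raises MotionError and nothing moves.
- sign_off(): hands the job in; it is judged then, once.
Trained networks look in the newest picture that a camera, given by its name, has taken for a name from the list of things; names that differ only in an ending like _2 or _b are one class to them, and where a whole thing is asked for, a point or a joint stands for the part that bears it (a point fixed in the world has none). Each returns a list of dicts, best first, with "confidence" (0 to 1); they miss things now and then, are a little off and sometimes report something else, mostly with a low value. They report only what shows in the picture. A call takes as long as a camera call.
- look_for(camera, name): "at" ([column, row] in pixels, amid what is visible of it).
- tip_of(camera, name): "at" ([column, row] in pixels: a listed point, or the origin of a listed thing).
Readings, each from a call of its own:
- read_time_s(): time.
- read_qpos(): joint angles.
- read_joint_vel(): joint speeds.
- read_effort(): joint torques, N m.
- read_eef_pos(): TCP position.
- read_tcp_rot(): TCP orientation.
- read_ft_force(): force on the tool from outside, world axes, zero at the start.
- read_ft_torque(): the same for the moment, N m.
- read_finger_gap(): finger opening in m.
- read_grasp_force(): force on a finger pad.
Only numpy, scipy, OpenCV 4.12 (cv2) and the standard library are available. Lean on these libraries where they do the work, as an engineer would, in place of code of your own. Each camera call takes 0.05 s, during which the arm holds its last target. There are 200 camera calls.

### The job

Bring the stone model on the photo rig up to the close-up position: with a fingertip, press the black lock button on the sliding stage and keep it held down while you push the stage along its rail until it is right up against the end stop at the camera, then let the button come up so that the stage is locked there. Do not force the stage while it is locked, do not touch the model on it, and leave everything else standing where it is.

Things in the scene. Friction and masses are not known exactly. Their poses are not given: they have to be found in the camera images.
- rig: Photo rig, fixed to the table: grey base plate 510 x 150 mm, top at z 14 mm, with a 40 mm wide aluminium rail along its middle (top at z 30 mm) and a fixed black camera with ring light at one end (from rig x 112 mm on, 160 mm tall). Origin: centre of the plate's underside, on the table. x runs along the rail towards the camera, z up.
- end_stop (a point): Stop at the camera: dark steel block across the rail, 12 mm thick, 56 mm wide, top 48 mm above the table. Point: middle of the face that the stage meets, 40 mm above the table. A like block stands at the rail's other end. Same axes as the rig.
- stage (a joint): Travel of the sliding stage towards the camera, in m: 0 = against the far stop, 0.120 = against the stop at the camera. Aluminium saddle, 160 mm long, 60 mm wide, top 50 mm above the table. While the lock button is up a spring brake holds it fast where it is (it slips only above some 15 N); with the button down it slides with about 2 N of drag, and stays where it is left.
- lock_button (a joint): How far the lock button is pressed, in m: 0 = up (stage locked), 0.006 = fully down, against its hard limit. Its spring takes 8 N at 2.5 mm and about 10 N fully down. The brake is off from about 3 mm on, so hold the button well down; it bites again by itself when the button comes up.
- button_top (a point): Centre of the lock button's top face: black ribbed key, 32 mm along the rail x 30 mm across, on the stage's end away from the camera, top 12 mm above the saddle and 62 mm above the table when up. Pressed straight down; it travels with the stage, and a fingertip pressing it carries the stage along by friction. Same axes as the rig.
- thumb_rest (a point): Middle of the top edge of the thumb rest, the aluminium upright on the stage just on the camera side of the button; 44 mm wide, 8 mm thick, 13 mm higher than the button's top; its face is 22 mm from the button's centre (6 mm beyond the key's edge). It may be pushed as well.
- model (a point): Beige stone jaw model with teeth, fixed on the stage's round black table (74 mm across); 60 x 56 mm, 30 mm tall, its top 103 mm above the table. Point: its centre, 15 mm under its top, 100 mm from the button's centre towards the camera. Not to be touched.
- jar_a_mid (a point): Glass ceramic-powder jar with white screw cap, 36 mm across, 43 mm tall, beside the rail. Point: its centre, half-way up. Loose, not part of the job.
- jar_b_mid (a point): Second jar, the same as jar_a. Point: its centre, half-way up. Loose, not part of the job.
- cast_mid (a point): Loose stone cast of a jaw with teeth (60 x 56 x 30 mm) standing on the table beside the rig; NOT the one on the stage. Point: its centre, half-way up. Loose, not part of the job.
- blower_mid (a point): Black rubber dust blower standing upright, 54 mm across, 105 mm tall. Point: its centre, half-way up. Loose, not part of the job.
- lens_cap_mid (a point): Black round lens cap, 66 mm across, 10 mm thick. Point: its centre, half-way up. Loose, not part of the job.
- spatula_mid (a point): Lying mixing spatula, wooden handle and steel blade, 170 mm long, 7 mm thick. Point: its centre, half-way up. Loose, not part of the job.
- bowl_mid (a point): Clear plastic bowl, 100 mm across, 45 mm tall. Point: its centre, half-way up. Loose, not part of the job.
- spray_mid (a point): White spray can, 52 mm across, 150 mm tall. Point: its centre, half-way up. Loose, not part of the job.

How it is judged:
By the outcome, as a careful person would: the job done as asked, in the order asked, and still so for the second after the job is handed in, with the robot touching nothing.
It also fails if it takes over 35 s, if anything falls off the work surface, if the arm or the gripper's body presses on something with over 40 N, if the wrist force passes 120 N, or if a joint passes its speed limit or range.

## Working session

There is one attempt and no reset: what is moved stays moved. The work goes in short steps, each a Python script; the robot and the scene stay as the last script left them, time stands still between calls to the robot, and variables do not carry over. Pictures are saved under pics/ and viewed, at most 10 in all, crops included, and the job is handed in when it is done.

```bash
mkdir -p pics; ls; python3 - <<'E'
from bench import *
import cv2,numpy as np
for c in ["scene","side"]:
    im=read_camera(c); cv2.imwrite(f"pics/{c}0.png",im[:,:,::-1])
    p=camera_params(c); print(c,np.round(p["K"],1).tolist(),np.round(p["camera_from_world"],3).tolist())
    for n in ["rig","end_stop","button_top","thumb_rest","model","blower_mid","spray_mid","jar_a_mid","cast_mid"]:
        print(n,[(np.round(d["at"]).tolist(),round(d["confidence"],2)) for d in tip_of(c,n)[:2]])
print(read_time_s(),read_tcp_rot())
E
```

```text
pics
scene [[567.1, 0.0, 318.6], [0.0, 567.1, 238.5], [0.0, 0.0, 1.0]] [[-0.19, 0.982, -0.0, 0.186], [0.757, 0.146, -0.637, -0.404], [-0.625, -0.121, -0.771, 1.477], [0.0, 0.0, 0.0, 1.0]]
rig [([392.0, 258.0], 0.93), ([417.0, 243.0], 0.73)]
end_stop [([420.0, 240.0], 0.96), ([321.0, 216.0], 0.3)]
button_top [([307.0, 247.0], 0.54), ([314.0, 311.0], 0.32)]
thumb_rest [([322.0, 239.0], 0.97), ([145.0, 191.0], 0.19)]
model [([362.0, 228.0], 0.91), ([144.0, 190.0], 0.43)]
blower_mid [([372.0, 195.0], 0.61)]
spray_mid [([146.0, 190.0], 0.57)]
jar_a_mid [([314.0, 310.0], 0.8)]
cast_mid [([324.0, 214.0], 0.93)]
side [[439.3, 0.0, 321.8], [0.0, 439.3, 242.8], [0.0, 0.0, 1.0]] [[0.837, -0.547, -0.003, -0.543], [-0.403, -0.614, -0.679, 0.278], [0.369, 0.57, -0.734, 0.92], [0.0, 0.0, 0.0, 1.0]]
rig [([283.0, 250.0], 0.64)]
end_stop [([266.0, 227.0], 0.74)]
button_top [([333.0, 257.0], 0.72)]
thumb_rest [([323.0, 250.0], 0.66), ([336.0, 257.0], 0.4)]
model [([300.0, 234.0], 0.8)]
blower_mid [([251.0, 262.0], 0.64)]
spray_mid [([408.0, 384.0], 0.66)]
jar_a_mid [([363.0, 242.0], 0.68)]
cast_mid [([316.0, 405.0], 0.65)]
1.0 [ 7.07098938e-01  7.07114625e-01  8.84688288e-06 -1.04298240e-05]
```

View pics/scene0.png

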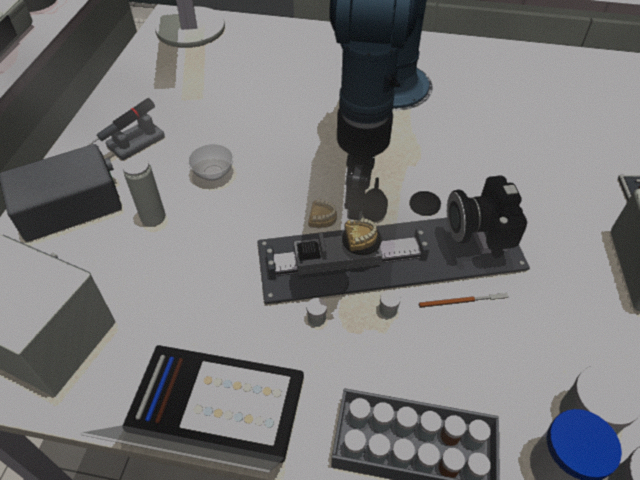

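View pics/side0.png

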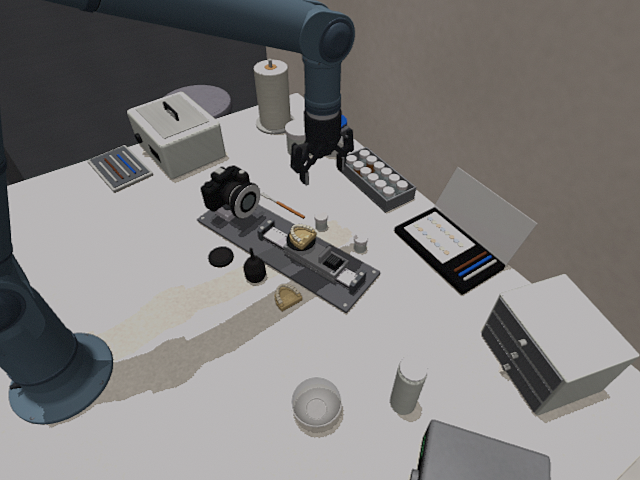

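```bash
cat > h.py <<'E'
import numpy as np
from bench import camera_params
def ray(cam,px):
    p=camera_params(cam);K=np.array(p["K"]);T=np.array(p["camera_from_world"])
    R,t=T[:3,:3],T[:3,3]
    return -R.T@t, R.T@np.linalg.inv(K)@[px[0],px[1],1]
def onz(cam,px,z):
    o,d=ray(cam,px); return o+d*(z-o[2])/d[2]
E
python3 - <<'E'
from h import *
S={"end_stop":((420,240),(266,227),.04),"button":((307,247),(333,257),.062),"thumb":((322,239),(323,250),.075),"model":((362,228),(300,234),.088),"rig":((392,258),(283,250),0)}
for n,(a,b,z) in S.items(): print(n,onz("scene",a,z).round(4),onz("side",b,z).round(4))
E
```

```text
end_stop [0.5488 0.1154 0.04  ] [0.5485 0.1159 0.04  ]
button [ 0.624  -0.0903  0.062 ] [ 0.6266 -0.0834  0.062 ]
thumb [ 0.6104 -0.0647  0.075 ] [ 0.6125 -0.061   0.075 ]
model [0.5811 0.0048 0.088 ] [0.5879 0.0041 0.088 ]
rig [0.571  0.0679 0.    ] [0.5611 0.053  0.    ]
```

The rig lies with its rail running right, towards the camera. The button is at about (308,249) in the scene view and (334,261) in the side view. The camera-side stop is at (421,240) in the scene view. Next I'll take a closer look with the wrist camera.

```bash
cat >> h.py <<'E'
from scipy.spatial.transform import Rotation as Rn
def quat(psi): # tool down, tool y across a rail of heading psi
    return (Rn.from_euler('z',psi-np.pi/2)*Rn.from_quat([.7071068,.7071068,0,0])).as_quat()
def wonz(px,z,p):
    K=np.array(p["K"]);T=np.array(p["camera_from_world"]);R,t=T[:3,:3],T[:3,3]
    v=(np.array(px)-K[:2,2])/K[0,0]; r=np.hypot(*v)
    c=np.r_[v/r*np.sin(r),np.cos(r)] if r else np.r_[0,0,1.]
    o=-R.T@t; d=R.T@c; return o+d*(z-o[2])/d[2]
E
python3 - <<'E'
from bench import *; from h import *
import cv2
move_gripper(0.0)
psi=np.deg2rad(112.5)
b=np.array([.625,-.087]); u=np.array([np.cos(psi),np.sin(psi)])
move_ptp([*(b-.03*u),.22],quat(psi))
p=camera_params("wrist"); im=read_camera("wrist"); cv2.imwrite("pics/w0.png",im[:,:,::-1])
print(np.round(p["K"],1).tolist(),"campos",(-np.array(p["camera_from_world"])[:3,:3].T@np.array(p["camera_from_world"])[:3,3]).round(3))
for n,z in [("end_stop",.04),("button_top",.062),("thumb_rest",.075),("model",.088),("rig",0)]:
    for d in tip_of("wrist",n)[:2]: print(n,np.round(d["at"]).tolist(),round(d["confidence"],2),wonz(d["at"],z,p).round(4))
print(read_time_s(),read_eef_pos(),read_finger_gap(),read_ft_force())
E
```

```text
[[371.6, 0.0, 327.1], [0.0, 371.6, 238.6], [0.0, 0.0, 1.0]] campos [ 0.606 -0.041  0.344]
end_stop [191.0, 123.0] 0.18 [ 0.4982 -0.0822  0.04  ]
button_top [324.0, 188.0] 0.69 [ 0.6231 -0.0898  0.062 ]
thumb_rest [327.0, 157.0] 0.59 [ 0.6152 -0.0652  0.075 ]
thumb_rest [331.0, 4.0] 0.59 [0.5746 0.0409 0.075 ]
model [330.0, 51.0] 0.73 [0.5889 0.0051 0.088 ]
rig [336.0, 6.0] 0.86 [0.5706 0.064  0.    ]
2.6667 [ 0.63708262 -0.11275639  0.2203944 ] -0.0002056497995997022 [-0.04175653 -0.13846713 -0.47169133]
```

View pics/w0.png

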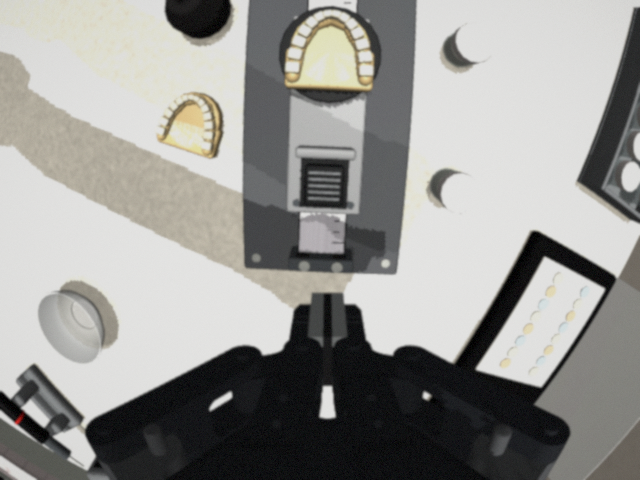

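The wrist picture shows the button centred at (324,185), the thumb rest at (326,153) and the far stop at (320,258). The model is at (330,50). I'll get the rail heading from the plate edges and the screws.

```bash
python3 - <<'E'
from bench import *; from h import *
p=camera_params("wrist")
def line(a,b,z):
    A,B=wonz(a,z,p),wonz(b,z,p); d=B-A; print(A.round(4),B.round(4),np.rad2deg(np.arctan2(d[1],d[0])).round(2))
line((244,265),(248,60),.014); line((397,272),(413,60),.014)
line((289,210),(291,100),.05); line((358,213),(363,100),.05)
line((256,257),(386,263),.014); line((245,266),(396,273),.014)
print("btn",wonz((324,185),.062,p),"thumb",wonz((326,153),.075,p),"stop",wonz((320,256),.048,p), "stage rear", wonz((323,212),.05,p))
E
```

```text
[ 0.5834 -0.1945  0.014 ] [ 0.5198 -0.0125  0.014 ] 109.26
[ 0.7243 -0.1436  0.014 ] [0.6539 0.044  0.014 ] 110.56
[ 0.6051 -0.1167  0.05  ] [ 0.5736 -0.0336  0.05  ] 110.7
[ 0.6582 -0.0973  0.05  ] [ 0.6253 -0.012   0.05  ] 111.03
[ 0.5918 -0.1819  0.014 ] [ 0.7099 -0.1392  0.014 ] 19.87
[ 0.5847 -0.1952  0.014 ] [ 0.7238 -0.1449  0.014 ] 19.85
btn [ 0.62288424 -0.08471264  0.062     ] thumb [ 0.61437457 -0.06023556  0.075     ] stop [ 0.64400424 -0.14476719  0.048     ] stage rear [ 0.63142362 -0.10763275  0.05      ]
```

```bash
cat >> h.py <<'E'
psi=np.deg2rad(110.4); u=np.array([np.cos(psi),np.sin(psi)]); q=quat(psi)
B=np.array([.6233,-.0865])+.005*u
E
python3 - <<'E'
from bench import *; from h import *
move_ptp([*B,.125],q)
movel([*B,.086],q,speed=.06)
f0=read_ft_force(); print("f0",f0,read_eef_pos())
z=.084
while z>.070:
    movel([*B,z],q,speed=.03)
    f=read_ft_force()-f0; print(round(z,4),read_eef_pos()[2].round(4),f.round(2))
    if f[2]>12: break
    z-=.001
np.save("f0.npy",f0); print(read_time_s(),read_eef_pos()[:2]-B)
E
```

```text
f0 [-0.60994368 -1.32444834 -0.06373603] [ 0.6217057  -0.08181645  0.08596622]
0.084 0.0842 [ 0.34  1.92 -0.82]
0.083 0.083 [ 0.21  1.23 -0.49]
0.082 0.0819 [1.3  1.21 0.17]
0.081 0.081 [0.79 1.97 0.22]
0.08 0.0804 [0.92 1.78 2.98]
0.079 0.0797 [-1.17  2.33  5.27]
0.078 0.0792 [-1.85  2.41  7.16]
0.077 0.0785 [-3.81  2.47  8.95]
0.076 0.0775 [-2.75  2.01  8.93]
0.075 0.0766 [-2.41  1.07  9.62]
0.074 0.0757 [-2.4   1.82  9.22]
0.073 0.0751 [-4.04  2.29 12.15]
6.9583 [ 0.0003777  -0.00037398]
```

The button is fully down, having moved about 6 mm to its hard limit. Now I'll slide the stage while watching the force.

```bash
python3 - <<'E'
from bench import *; from h import *
f0=np.load("f0.npy"); d=0; z=.073; hit=0
while d<.118:
    st=.010 if d<.05 else .003
    d+=st; movel([*(B+d*u),z],q,speed=.05 if d<=.051 else .03)
    f=read_ft_force()-f0; e=read_eef_pos()
    print(round(d,3),"along",((e[:2]-B)@u).round(4),"z",e[2].round(4),"fu",(f[:2]@u).round(2),"fz",f[2].round(2))
    if f[:2]@u<-9 or f[2]<8 or f[2]>25: break
np.save("d.npy",d); print(read_time_s())
import cv2
p=camera_params("wrist"); cv2.imwrite("pics/w1.png",read_camera("wrist")[:,:,::-1]); cv2.imwrite("pics/s1.png",cv2.resize(read_camera("scene")[180:320,240:540,::-1],None,fx=2.6,fy=2.6))
E
```

```text
0.01 along 0.0089 z 0.0751 fu 1.42 fz 10.54
0.02 along 0.0189 z 0.0751 fu 1.82 fz 10.49
0.03 along 0.029 z 0.0751 fu 0.88 fz 10.53
0.04 along 0.0391 z 0.0751 fu 1.62 fz 10.25
0.05 along 0.0491 z 0.0751 fu 1.52 fz 10.2
0.053 along 0.0514 z 0.0751 fu 0.89 fz 9.73
0.056 along 0.0542 z 0.0751 fu -0.98 fz 9.9
0.059 along 0.0572 z 0.0751 fu -0.34 fz 10.18
0.062 along 0.0602 z 0.0751 fu -0.65 fz 11.08
0.065 along 0.0632 z 0.0751 fu -0.11 fz 10.72
0.068 along 0.0662 z 0.0752 fu 1.33 fz 10.91
0.071 along 0.0693 z 0.0751 fu -0.02 fz 9.21
0.074 along 0.0723 z 0.0752 fu 1.09 fz 9.57
0.077 along 0.0753 z 0.0752 fu 1.13 fz 9.44
0.08 along 0.0783 z 0.0752 fu 0.42 fz 9.79
0.083 along 0.0796 z 0.0755 fu -2.09 fz 9.49
0.086 along 0.081 z 0.0758 fu -3.35 fz 10.34
0.089 along 0.0834 z 0.076 fu -4.45 fz 9.72
0.092 along 0.0837 z 0.0761 fu -8.2 fz 7.19
12.2083
```

View pics/w1.png

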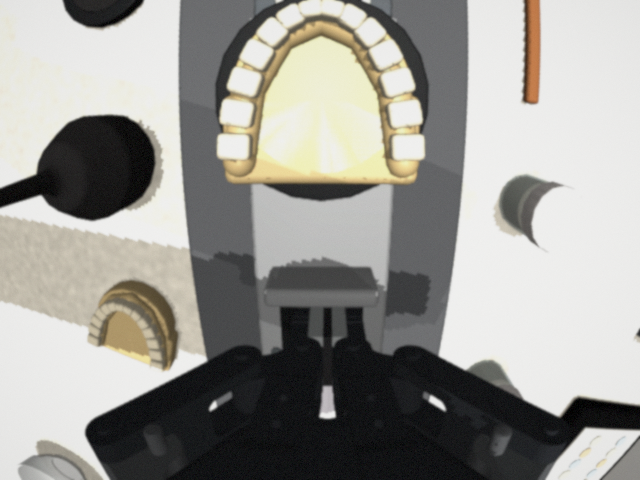

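View pics/s1.png

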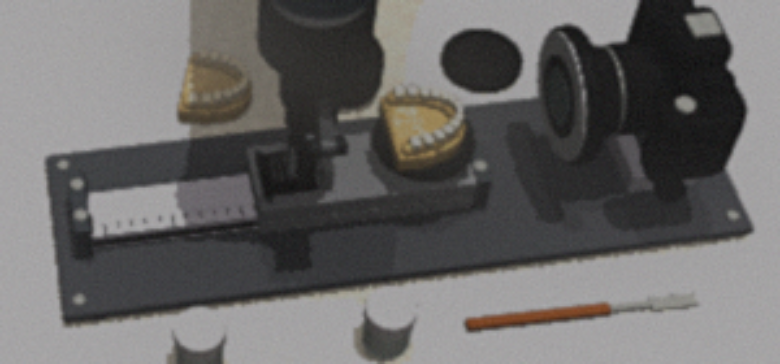

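The stage has met the stop: it stopped at 80 mm, then the finger slipped 3.5 mm and came up against the thumb rest with about 8 N. Both pictures agree. I'll ease the push, then lift straight up.

```bash
python3 - <<'E'
from bench import *; from h import *
import cv2
f0=np.load("f0.npy")
def go(d,z,s):
    movel([*(B+d*u),z],q,speed=s); f=read_ft_force()-f0; e=read_eef_pos()
    print(d,z,"along",((e[:2]-B)@u).round(4),"z",e[2].round(4),"fu",(f[:2]@u).round(2),"fz",f[2].round(2))
go(.092,.0725,.02); go(.089,.0725,.02); go(.087,.0725,.02)
for z in (.076,.079,.082,.086): go(.087,z,.04)
go(.087,.14,.1); go(.05,.26,.2)
p=camera_params("wrist"); im=read_camera("wrist"); cv2.imwrite("pics/w2.png",im[:,:,::-1])
for n,z in [("button_top",.062),("thumb_rest",.075),("model",.088),("end_stop",.04)]:
    for t in tip_of("wrist",n)[:1]:
        w=wonz(t["at"],z,p); print(n,np.round(t["at"]),round(t["confidence"],2),w.round(4),"along",((w[:2]-B)@u).round(4))
movel([*(B-.15*u),.30],q,speed=.2)
cv2.imwrite("pics/s2.png",cv2.resize(read_camera("scene")[190:310,250:450,::-1],None,fx=4,fy=4,interpolation=cv2.INTER_CUBIC)[:, :800])
print(read_time_s())
E
```

```text
0.092 0.0725 along 0.0837 z 0.0759 fu -6.97 fz 9.74
0.089 0.0725 along 0.0835 z 0.0755 fu -3.62 fz 10.4
0.087 0.0725 along 0.0835 z 0.0752 fu -2.26 fz 9.71
0.087 0.076 along 0.0835 z 0.0786 fu -1.39 fz 8.14
0.087 0.079 along 0.0836 z 0.0806 fu -4.12 fz 5.43
0.087 0.082 along 0.0836 z 0.0822 fu -3.91 fz 2.14
0.087 0.086 along 0.0837 z 0.0854 fu -4.82 fz 0.85
0.087 0.14 along 0.0877 z 0.1392 fu 0.52 fz -0.3
0.05 0.26 along 0.0509 z 0.2583 fu 1.67 fz -0.2
button_top [329. 191.] 0.62 [ 0.5967 -0.0156  0.062 ] along 0.0708
thumb_rest [330. 163.] 0.8 [0.5888 0.0089 0.075 ] along 0.0964
model [331.  69.] 0.7 [0.5625 0.081  0.088 ] along 0.1732
end_stop [328.  38.] 0.96 [0.5472 0.1142 0.04  ] along 0.2096
17.0417
```

View pics/s2.png

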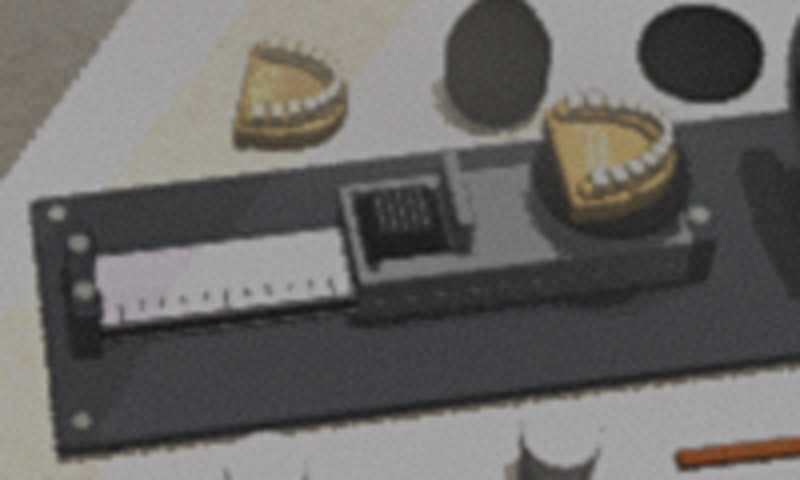

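View pics/w2.png

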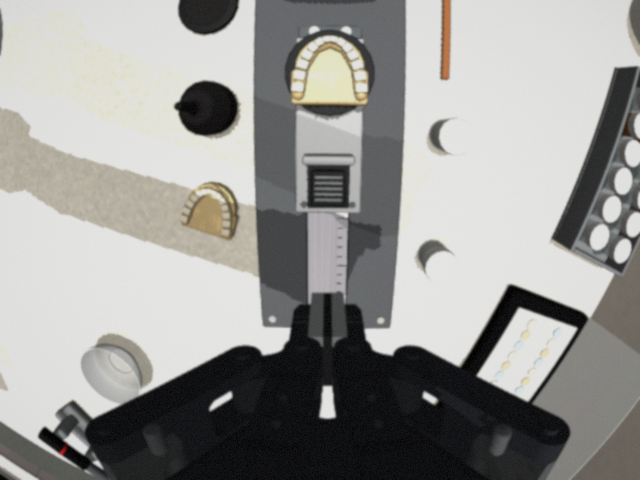

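The pictures show the stage flush against the camera-side stop, the button up again, and everything else where it was.

```bash
python3 -c "
from bench import *
print(sign_off())"
```

```text
the job is handed in; nothing more can be done
None
```

The stage is up against the camera-side end stop with the lock button released, the arm is clear, and the job was handed in at about 17 s of robot time; the outcome of the judging was not shown.

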